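# Take one sample tray off the nested stack and tare it on the balance

### The arm

A 7-joint arm with a two-finger parallel gripper is mounted at the origin on the work surface. World frame = base frame: x ahead of the robot, y to its left, z up, the work surface at z = 0. Lengths are in m, angles in rad, forces in N, time in s.
With the tool pointing down it reaches from about 0.4 to 0.85 m from the base axis. Payload 4.5 kg.
Tool frame: the origin (TCP) lies between the finger pads; the fingertips stand r.finger_overhang ahead of it and the grasp point (between the pads) lies 8 mm behind it (r.finger_overhang is the distance from the TCP to the fingertips, in m); z points along the fingers, x is the direction in which the jaws open and shut, and the axes are right-handed (so a half turn about z gives the same grasp; the last joint's range is limited). The gripper opens to 88 mm and grips with 3 to 60 N. Pads are 18 mm wide; open, the fingers measure 123 mm over their backs; the gripper's body (75 mm by 187 mm) begins 45 mm behind the grasp point.
Start: joints at [-1.137, 0.689, -0.195, 1.565, 0.157, 0.902, -0.215], TCP at [0.243, 0.576, 0.25] pointing down, gripper open.
Joint ranges: [-3.01, 3.01], [-0.46, 2.08], [-1.47, 1.51], [0.13, 2.56], [-1, 4.14], [0.04, 2.09], [-2.66, 2.66]. Speed limits (rad/s): [2.57, 2.57, 3.14, 3.14, 3.14, 3.14, 3.14].

### API

Orientations are given as a unit quaternion [x, y, z, w].
In Python, from plant import r gives the robot as it stands.
- The arm moves only by the tool move_arm, never from a script. Its argument "targets" is a list that holds one entry, the list of rows, each a list of 7 numbers: the turn, a rotation vector about the world's x, y, z in rad, then the shift along the world's x, y, z in m, then the opening, from 0 (shut) to 1 (fully open). A call has 1 to 5 rows; each row shifts and turns the pose as measured when the row begins; what a row does not reach is not made up. A row lasts 1/10 s, in which the tool goes at most 50 mm and 8.59 degrees, less where a joint would pass 70% of its speed; a pose out of reach is approached as far as the arm can. A call with a gripper value outside its range is refused whole. The fingers move at their own pace and stop on an object; "force" is the grip in N (left out, the last holds). Time passes only in rows, so rows that do not move let the fingers close. It gives the time, the measured TCP pose, the force and the opening at its end, in the units of the state.
- r.get_state(): the state, without advancing time (a new reading comes with each control period).
- r.snapshot(name): name is "side" or "top" or "wrist"; returns a dict with "frame" (384x512x3 uint8, red, green, blue), "K" (3x3 intrinsics, pixels), "T" (4x4, takes a point from camera to world coordinates). Camera axes: x right, y up, looking along -z (the intrinsics and any distortion apply to the point x, -y, -z); pixel columns grow to the right and rows downward; lengths in m; the calibration is good to about 2 mm. A picture is of the moment at which its call begins. There is no depth.
- r.finish_job(): hands the job in, once; it reports no verdict.
Trained networks look in a picture, given as the dict that the camera call returned (one of the last four; its "shot" number tells which), for a name from the list of things; names that differ only in an ending like _2 or _b are one class to them, and where a whole thing is asked for, a point or a joint stands for the part that bears it (a point fixed in the world has none). Each returns a list of dicts, best first, with "score" (0 to 1); they miss things now and then, are a little off and sometimes report something else, mostly with a low value. They report only what shows in the picture. A call takes as long as a camera call. They do not tell look-alikes from the thing itself.
- r.find_in(picture, query): "centre" ([row, column] in pixels, amid what is visible of it).
The state is a dict: "clock": time; "q": joint angles; "qd": joint speeds; "joint_torque": joint torques, N m; "tool_pos": TCP position; "eef_rot": TCP orientation; "contact_force": force on the tool from outside, world axes, zero at the start; "moment": the same for the moment, N m; "opening": opening from 0.0 (shut) to 1.0 (fully open).
Only numpy, scipy, OpenCV 4.12 (cv2) and the standard library are available. Lean on these libraries where they do the work, as an engineer would, in place of code of your own. Each camera call takes 0.05 s, during which the arm holds its last target. There are 200 camera calls.

### The job

Lift the top sample tray, and only that one, off the nested stack, leaving the other trays nested where they stand, and lower it (do not drop it) right way up onto the middle of the pan of the open balance. Once the tray stands there by itself, tare the balance by pushing the wide bar key under its display all the way down and letting go. Leave the porcelain dishes and the spatula that lie between the stack and the balance where they are.

Things in the scene. Friction and masses are not known exactly. Their poses are not given: they have to be found in the camera images.
- tray3_mid (a point): Top tray of a nested stack of four alike, the one to take: pressed aluminium, open above, 152 long (x) x 62 wide (y) x 40 mm high, 0.15 kg. Its folded rim is the outermost part (62 mm wide) and covers the top 8 mm; below it the wall is narrower. Point: tray centre half-way up, 20 mm below the rim's top edge and 20 mm above the underside, about 68 mm above the table in the stack; z up.
- tray2_mid (a point): Second tray from the top, stays in the stack; same shape and point, about 52 mm above the table. Walls are 2 mm thick, lean out 9 degrees (base 134 x 44 mm) and fit closely: 0.5 mm wall to wall, so a tray pulled up crooked binds. Each tray sits 16 mm above the one below, with an 8 mm gap between one rim and the next, bridged by small lugs on the long sides, 48 mm either side of the middle.
- tray1_mid (a point): The third tray from the top, which stays: same shape, point at its centre half-way up (about 36 mm above the table).
- tray0_mid (a point): The bottom tray, which stays, loose on the table: same shape, point at its centre half-way up (20 mm above the table).
- pan_top (a point): Centre of the top face of the pan of the open balance (no glass shield): flat steel plate 165 x 165 mm, fixed level 70 mm above the table. The balance is a white housing fixed to the table, 290 (x) x 200 mm (y), 58 mm high behind; the x axis points from its key panel to its back.
- tare_top (a point): Centre of the top of the tare key: grey bar 20 mm (x) by 50 mm (y, across the balance) on the dark sloping panel below the display, 159 mm in front of the pan's centre, 45 mm above the table, 7 mm proud of the panel. Panel and key rise 14 degrees towards the pan; z is the panel's normal.
- tare (a joint): Travel of the tare key into the panel, m: 0 released, 0.004 all the way down (about 4 N, along the panel's normal, a straight downward push will do); springs back.
- dishes_mid (a point): Bystander: three nested round white porcelain dishes, 94 mm across, 55 mm high together; point on their axis 28 mm above the table.
- spatula_mid (a point): Bystander: steel lab spatula, a flat bar 180 mm long with a small spoon at one end, lying on the table; point at its middle.
Not all that is in view belongs to the job. Leave any pink or purple look-alike of the part that bears tray3_mid alone.

How it is judged:
On the way, in this order (a step that is already met when the one before it is completed fails the run):
1. the top tray is lifted clear of the stack (its base over the next tray's rim) (z of tray3_mid in the frame of tray2_mid above 0.045 m), for 0.1 s.
2. the tray stands by itself, level, on the middle of the pan (horizontal distance between tray3_mid and pan_top below 0.025 m and z of tray3_mid in the frame of pan_top below 0.024 m and angle between tray3_mid's own z axis and vertical below 0.06 rad and contact force between the fingers and tray3 below 0.05 N and linear speed of tray3 below 0.02 m/s), for 0.2 s.
3. the tare key is pushed down while the tray stands on the pan untouched (value of joint tare above 0.003 m and horizontal distance between tray3_mid and pan_top below 0.025 m and angle between tray3_mid's own z axis and vertical below 0.06 rad and contact force between each of the arm, the fingers and tray3 below 0.05 N), for 0.05 s.
At the end, for the whole second after the job is handed in: The top tray stands upright and at rest on the pan, centre within 25 mm of the pan's, tilt under 0.06 rad; tare key back up (under 1 mm); the other three trays still nested (each under 20 mm above the next), within 30 mm of where they stood (horizontal distance between tray3_mid and pan_top below 0.025 m and z of tray3_mid in the frame of pan_top between 0.016 and 0.024 m and angle between tray3_mid's own z axis and vertical below 0.06 rad and linear speed of tray3 below 0.02 m/s and value of joint tare below 0.001 m and distance of each of tray0_mid, tray1_mid, tray2_mid from where it was at the start of the episode below 0.03 m and z of tray2_mid in the frame of tray1_mid below 0.02 m and z of tray1_mid in the frame of tray0_mid below 0.02 m); the robot touches nothing.
It fails at once if the second tray is dragged up with the top one (more than 8 mm) (height (world z) of tray2_mid above 0.06 m).
It fails at once if the tray is dropped (falls, untouched, faster than 0.5 m/s: a drop of about 13 mm) (contact force between the fingers and tray3 below 0.01 N and linear speed of tray3 above 0.5 m/s).
It fails at once if the porcelain dishes or the spatula are pushed more than 40 mm or knocked over (distance of any of dishes_mid, spatula_mid from where it was at the start of the episode above 0.04 m).
It also fails if it takes over 51 s, if anything falls off the work surface, if the arm or the gripper's body presses on something with over 40 N, if the wrist force passes 120 N, or if a joint passes its speed limit or range.

## Working session

There is one attempt and no reset: what is moved stays moved. The work goes in short steps, Python scripts to look and compute and a tool call to move; the robot and the scene stay as the last step left them, time stands still between calls to the robot, and variables do not carry over. Pictures are saved under pics/ and viewed, about 8 in all and at most 12, crops included, and the job is handed in when it is done.

Besides the shell and the picture viewer there is one more tool, called after "Emit:" as name([rows], argument=value, ...), one row to a line, values as JSON. move_arm: Moves the arm, as the interface text tells. Its arguments: {"type":"object","properties":{"targets":{"type":"array","items":{"type":"array","items":{"type":"array","items":{"type":"number"}}}},"force":{"type":"number"}},"required":["targets"]}

```bash
mkdir -p pics; cat > h.py <<'E'
import numpy as np, cv2
from plant import r
def ray(s,rc):
    K,T=s["K"],s["T"]; d=np.linalg.inv(K)@[rc[1],rc[0],1.]
    d=T[:3,:3]@[d[0],-d[1],-d[2]]; return T[:3,3],d
def at(s,rc,z):
    o,d=ray(s,rc); return np.round(o+d*(z-o[2])/d[2],4)
def proj(s,p):
    T=s["T"]; c=T[:3,:3].T@(np.array(p)-T[:3,3]); u=s["K"]@[c[0],-c[1],-c[2]]; return u[:2]/u[2]
def save(s,n): cv2.imwrite("pics/"+n+".png",s["frame"][:,:,::-1])
E
python3 - <<'E'
from h import *
print(r.finger_overhang, r.get_state())
a=r.snapshot("top");b=r.snapshot("side")
print([k for k in a.keys()])
cv2.imwrite("pics/a.png",np.vstack([a["frame"],b["frame"]])[:,:,::-1][:, :] if 0 else cv2.resize(np.hstack([a["frame"],b["frame"]])[:,:,::-1],(800,300)))
save(a,"top1");save(b,"side1")
for q,z in [("tray3_mid",.068),("pan_top",.07),("tare_top",.045),("dishes_mid",.028),("spatula_mid",.003)]:
  for n,s in(("top",a),("side",b)):
    print(q,n,[(np.round(x["centre"]),round(x["score"],2),at(s,x["centre"],z)) for x in r.find_in(s,q)[:3]])
E
```

```text
0.011 {'clock': 0.0, 'q': array([-1.13717088,  0.68996967, -0.19451225,  1.56636079,  0.15729751,
        0.90251833, -0.21514101]), 'qd': array([ 1.10937228e-05, -2.06105689e-03,  3.40404797e-04, -2.87778074e-04,
        6.50792672e-05,  7.11451750e-04, -3.32884184e-04]), 'joint_torque': array([ 7.20113912e-04, -5.27564800e+01, -1.26696814e+00, -1.53435785e+01,
       -5.27037133e-02,  6.48902016e-03,  1.68454603e-04]), 'tool_pos': array([0.24308823, 0.57510733, 0.24891445]), 'eef_rot': array([ 8.33431802e-01,  5.52621537e-01, -7.36172892e-04,  5.71973775e-04]), 'contact_force': array([-0.18988028, -0.15461928, -0.59084052]), 'moment': array([ 0.00697023, -0.01394924, -0.00704316]), 'opening': 1.0012443596923517}
['frame', 'K', 'T', 'shot']
tray3_mid top [(array([185., 130.]), 0.93, array([0.5221, 0.3402, 0.068 ])), (array([176., 186.]), 0.71, array([0.5424, 0.2095, 0.068 ]))]
tray3_mid side [(array([176., 177.]), 0.97, array([0.3277, 0.1817, 0.068 ])), (array([157., 248.]), 0.92, array([0.5461, 0.2401, 0.068 ])), (array([150., 242.]), 0.78, array([0.5385, 0.2933, 0.068 ]))]
pan_top top [(array([159., 359.]), 0.88, array([ 0.5783, -0.1911,  0.07  ]))]
pan_top side [(array([240., 315.]), 0.79, array([ 0.5832, -0.2087,  0.07  ]))]
tare_top top [(array([221., 372.]), 0.76, array([ 0.4356, -0.221 ,  0.045 ]))]
tare_top side [(array([266., 249.]), 0.74, array([ 0.4302, -0.2269,  0.045 ]))]
dishes_mid top [(array([143., 280.]), 0.78, array([ 0.6333, -0.0096,  0.028 ]))]
dishes_mid side [(array([202., 305.]), 0.84, array([0.6409, 0.0095, 0.028 ]))]
spatula_mid top [(array([219., 273.]), 0.67, array([0.4471, 0.0091, 0.003 ]))]
spatula_mid side [(array([222., 235.]), 0.63, array([0.4491, 0.006 , 0.003 ]))]
```

View pics/top1.png

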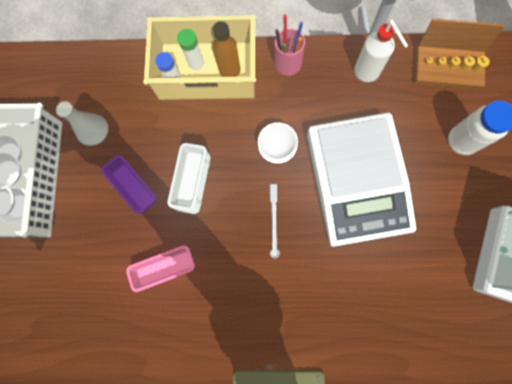

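View pics/side1.png

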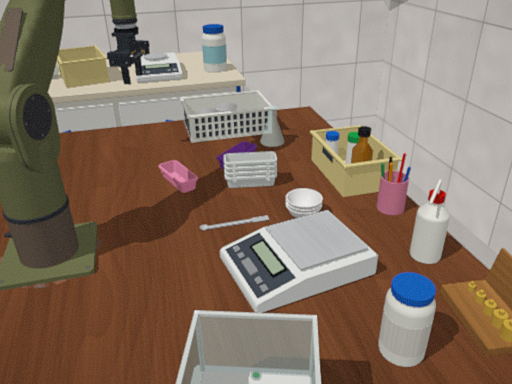

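The top view shows the white stack at about (178,189). Purple and pink look-alikes sit at (185,130) and (268,160), so both of those are off limits. The balance is at (175,362), the dishes at (143,278) and the spatula at (220,274). Next I'll measure the stack rim and the balance outline.

```bash
python3 - <<'E'
from h import *
a=r.snapshot("top"); f=a["frame"]
for name,(r0,r1,c0,c1),th in (("stack",(138,220,162,216),150),("bal",(105,250,300,420),170)):
    g=f[r0:r1,c0:c1]; hsv=cv2.cvtColor(g,cv2.COLOR_RGB2HSV)
    m=((hsv[...,1]<70)&(hsv[...,2]>th)).astype(np.uint8)
    cs,_=cv2.findContours(m,0,2); c=max(cs,key=cv2.contourArea)
    bx=cv2.boxPoints(cv2.minAreaRect(c))
    z=.088 if name=="stack" else .058
    P=np.array([at(a,(y+r0,x+c0),z)[:2] for x,y in bx])
    print(name,P.tolist(),P.mean(0),np.linalg.norm(P[0]-P[1]),np.linalg.norm(P[1]-P[2]),np.degrees(np.arctan2(*(P[1]-P[0])[::-1])),np.degrees(np.arctan2(*(P[2]-P[1])[::-1])))
x=cv2.resize(f[100:260,150:430],None,fx=2.85,fy=2.85,interpolation=cv2.INTER_CUBIC)
cv2.imwrite("pics/crop.png",x[:,:,::-1])
E
```

```text
stack [[0.4642, 0.2495], [0.6228, 0.2232], [0.6046, 0.1449], [0.4477, 0.1736]] [0.534825 0.1978  ] 0.16076582348248028 0.08038737463059732 -9.41544971248924 -103.0854352008657
bal [[0.6636, -0.0756], [0.7037, -0.2871], [0.4113, -0.3197], [0.3742, -0.1211]] [ 0.5382   -0.200875] 0.21526787962907984 0.2942116924936872 -79.2642589212866 -173.63830244490822
```

View pics/crop.png

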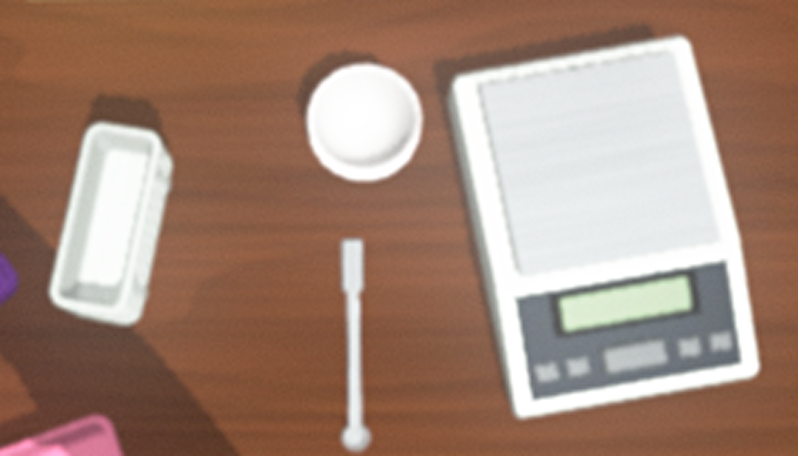

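Emit:
move_arm([
  [[0,0,0.05,0.03,-0.037,0,1],[0,0,0.05,0.03,-0.037,0,1],[0,0,0.05,0.03,-0.037,0,1],[0,0,0.05,0.03,-0.037,0,1],[0,0,0.02,0.03,-0.037,0,1]],
], force=30)

```text
clock: 1.15
tool_pos: [0.3888, 0.3931, 0.2502]
eef_rot: [0.759, 0.651, 0.001, -0.004]
contact_force: [-0.2, 0.7, 0.1]
opening: 1.0
```

Emit:
move_arm([
  [[0,0,0,0.03,-0.037,0,1],[0,0,0,0.03,-0.037,0,1],[0,0,0,0.03,-0.037,0,1],[0,0,0,0.03,-0.037,0,1],[0,0,0,0.025,-0.037,0,1]],
])

```text
clock: 1.65
tool_pos: [0.5401, 0.1996, 0.2513]
eef_rot: [0.759, 0.651, 0.003, -0.004]
contact_force: [0.8, 1.0, 0.2]
opening: 1.004
```

```bash
python3 - <<'E'
from h import *
w=r.snapshot("wrist"); save(w,"w1"); t=r.snapshot("top"); save(t,"t2")
st=r.get_state(); print(st["tool_pos"],st["eef_rot"], w["T"])
for q in("tray3_mid","tray2_mid"):
  for n,s in(("w",w),("t",t)): print(q,n,[(np.round(x["centre"]),round(x["score"],2),at(s,x["centre"],.068)) for x in r.find_in(s,q)[:3]])
E
```

```text
[0.54308185 0.19261171 0.25073762] [ 0.76302259  0.64636902  0.00129692 -0.00139316] [[ 0.15262593 -0.95212188 -0.26489478  0.47367015]
 [ 0.98822854  0.14987331  0.03069764  0.20832561]
 [ 0.01047276 -0.26646184  0.96378857  0.3864375 ]
 [ 0.          0.          0.          1.        ]]
tray3_mid w [(array([136., 391.]), 0.95, array([0.5259, 0.3437, 0.068 ])), (array([169., 255.]), 0.92, array([0.5384, 0.2024, 0.068 ])), (array([  5., 246.]), 0.6, array([0.3863, 0.2173, 0.068 ]))]
tray3_mid t [(array([225., 373.]), 0.73, array([ 0.4241, -0.2157,  0.068 ]))]
tray2_mid w []
tray2_mid t []
```

View pics/w1.png

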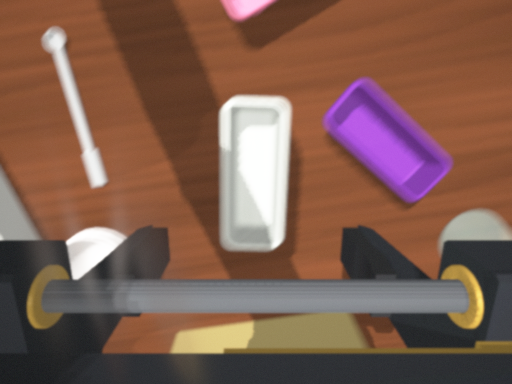

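The wrist view shows the top rim spanning rows 96–250 and columns 220–291. It is almost square to the image.

```bash
python3 - <<'E'
from h import *
w=r.snapshot("wrist")
st=r.get_state(); q=st["eef_rot"]; print(st["tool_pos"],"jaw",np.degrees(2*np.arctan2(q[1],q[0])))
g=w["frame"][80:262,205:305]; hsv=cv2.cvtColor(g,cv2.COLOR_RGB2HSV)
m=((hsv[...,1]<60)&(hsv[...,2]>110)).astype(np.uint8)
rows=[]
for rr in range(20,165,12):
    c=np.where(m[rr])[0]
    if len(c): L,R=at(w,(rr+80,c[0]+204.5),.088),at(w,(rr+80,c[-1]+205.5),.088); rows.append(np.r_[rr+80,c[0]+205,c[-1]+205,(L[:2]+R[:2])/2,np.linalg.norm(L-R)])
print(np.round(rows,4))
rws=np.where(m[:,48])[0]; print(rws[0]+80,rws[-1]+80,at(w,(rws[0]+80,253),.088),at(w,(rws[-1]+80,253),.088))
E
```

```text
[0.53741825 0.20351999 0.25129033] jaw 81.47536478445744
[[1.000e+02 2.280e+02 2.810e+02 4.673e-01 2.153e-01 4.980e-02]
 [1.120e+02 2.220e+02 2.890e+02 4.780e-01 2.146e-01 6.320e-02]
 [1.240e+02 2.220e+02 2.880e+02 4.888e-01 2.126e-01 6.300e-02]
 [1.360e+02 2.220e+02 2.880e+02 4.998e-01 2.109e-01 6.350e-02]
 [1.480e+02 2.220e+02 2.870e+02 5.110e-01 2.087e-01 6.330e-02]
 [1.600e+02 2.220e+02 2.870e+02 5.224e-01 2.070e-01 6.390e-02]
 [1.720e+02 2.220e+02 2.860e+02 5.342e-01 2.047e-01 6.360e-02]
 [1.840e+02 2.220e+02 2.850e+02 5.460e-01 2.024e-01 6.330e-02]
 [1.960e+02 2.220e+02 2.850e+02 5.583e-01 2.006e-01 6.410e-02]
 [2.080e+02 2.220e+02 2.840e+02 5.707e-01 1.982e-01 6.370e-02]
 [2.200e+02 2.220e+02 2.830e+02 5.834e-01 1.957e-01 6.330e-02]
 [2.320e+02 2.220e+02 2.830e+02 5.964e-01 1.936e-01 6.410e-02]
 [2.440e+02 2.250e+02 2.800e+02 6.098e-01 1.916e-01 5.850e-02]]
98 249 [0.4653 0.2142 0.088 ] [0.6155 0.1912 0.088 ]
```

```bash
python3 - <<'E'
from h import *
for i in range(3):
  w=r.snapshot("wrist"); st=r.get_state(); q=st["eef_rot"]; print(st["clock"],st["tool_pos"],"jaw",np.degrees(2*np.arctan2(q[1],q[0])),w["T"][:3,3])
from scipy.spatial.transform import Rotation as R
print(R.from_quat(q).as_matrix())
E
```

```text
2.05 [0.53737186 0.20354152 0.2512608 ] jaw 81.49394157050767 [0.47111497 0.21187713 0.38650033]
2.1 [0.53751779 0.2033745  0.25127905] jaw 81.48195111975063 [0.47110189 0.21190786 0.38650123]
2.15 [0.53764806 0.20310069 0.25127321] jaw 81.46117716243428 [0.47119121 0.21177347 0.38648304]
[[ 0.14849272  0.98890947 -0.00282465]
 [ 0.98886935 -0.14845849  0.00987308]
 [ 0.00934424 -0.00425929 -0.99994727]]
```

Emit:
move_arm([
  [[0,0,-0.02,0.002,0,-0.04,1],[0,0,0,0,0,-0.04,1],[0,0,0,0,0,-0.03,1],[0,0,0,0,0,0,1]],
])

```text
clock: 2.55
tool_pos: [0.5397, 0.2078, 0.1405]
eef_rot: [0.762, 0.647, 0.006, -0.004]
contact_force: [-0.8, -0.2, 0.2]
opening: 1.003
```

```bash
cat >> h.py <<'E'
def st():
    from scipy.spatial.transform import Rotation as R
    s=r.get_state(); q=s["eef_rot"]; m=R.from_quat(q).as_matrix()
    print(round(s["clock"],2),np.round(s["tool_pos"],4),"jaw",round(np.degrees(np.arctan2(m[1,0],m[0,0])),2),"level by",np.round([-m[1,2],m[0,2]],4),"F",np.round(s["contact_force"],2),"op",round(s["opening"],3)); return s
E
python3 - <<'E'
from h import *
for i in range(2): w=r.snapshot("wrist")
st()
g=w["frame"]; save(w,"w2")
E
```

```text
2.65 [0.5421 0.209  0.144 ] jaw 80.61 level by [-0.017   0.0093] F [1.08 0.16 0.36] op 0.998
```

View pics/w2.png

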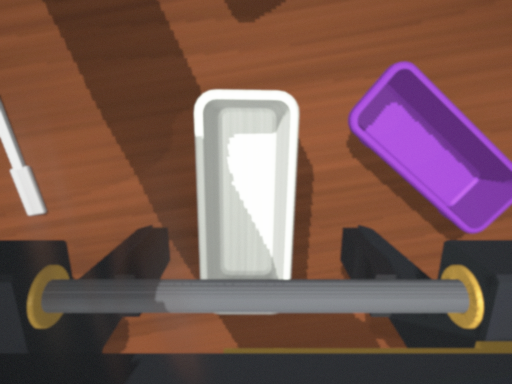

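```bash
python3 - <<'E'
from h import *
w=r.snapshot("wrist"); st()
g=w["frame"][:,180:320]; hsv=cv2.cvtColor(g,cv2.COLOR_RGB2HSV)
m=((hsv[...,1]<60)&(hsv[...,2]>110))
for rr in (120,160,200,240,265):
    c=np.where(m[rr])[0]; L,R=at(w,(rr,c[0]+179.5),.088),at(w,(rr,c[-1]+180.5),.088); print(rr,c[0]+180,c[-1]+180,(L+R)/2,np.linalg.norm(L-R))
print(at(w,(np.where(m[:,67])[0][0]-.5,247),.088))
E
```

```text
2.7 [0.5429 0.2091 0.145 ] jaw 80.57 level by [-0.0178  0.0115] F [ 0.03 -0.62  0.25] op 1.002
120 193 296 [0.48445 0.21345 0.088  ] 0.06215931145049792
160 195 295 [0.5083 0.2096 0.088 ] 0.06247175361713485
200 196 293 [0.53385 0.2048  0.088  ] 0.06291653200868592
240 198 291 [0.5614  0.19995 0.088  ] 0.06263808745483852
265 198 290 [0.57975 0.1964  0.088  ] 0.06357648936517336
[0.4659 0.2181 0.088 ]
```

Emit:
move_arm([
  [[-0.017,0.011,-0.01,-0.002,-0.0055,0,1],[0,0,0,0,0,-0.035,1],[0,0,0,0,0,0,1]],
])

```text
clock: 3.0
tool_pos: [0.5443, 0.2046, 0.1151]
eef_rot: [0.767, 0.642, 0.004, 0.002]
contact_force: [-0.2, -0.3, 0.7]
opening: 1.004
```

```bash
python3 - <<'E'
from h import *
for i in range(3): w=r.snapshot("side"); st()
E
```

```text
3.05 [0.5463 0.2056 0.1175] jaw 79.88 level by [-0.0052  0.0137] F [1.17 0.07 0.52] op 0.995
3.1 [0.5469 0.206  0.1183] jaw 79.89 level by [-0.0063  0.0153] F [0.86 0.3  0.88] op 1.0
3.15 [0.547  0.2061 0.1185] jaw 79.89 level by [-0.0067  0.0158] F [-0.43 -0.66 -0.48] op 1.004
```

Emit:
move_arm([
  [[-0.006,0.014,0,-0.005,-0.0025,-0.01,1],[0,0,0,0,0,-0.01,1],[0,0,0,0,0,-0.008,1],[0,0,0,0,0,0,1],[0,0,0,0,0,0,1]],
])

```text
clock: 3.65
tool_pos: [0.5431, 0.2039, 0.0916]
eef_rot: [0.767, 0.642, 0.002, 0.001]
contact_force: [1.1, 0.4, 0.7]
opening: 1.001
```

```bash
python3 - <<'E'
from h import *
for i in range(3): w=r.snapshot("side"); st()
E
```

```text
3.7 [0.543  0.2037 0.0915] jaw 79.84 level by [-0.0017  0.0046] F [-0.85 -0.05  0.46] op 0.995
3.75 [0.5432 0.2038 0.0918] jaw 79.84 level by [-0.002  0.005] F [ 0.46 -0.64  0.24] op 0.999
3.8 [0.5433 0.2039 0.0919] jaw 79.84 level by [-0.0021  0.0054] F [0.03 0.52 0.2 ] op 1.002
```

Emit:
move_arm([
  [[-0.002,0.005,0,-0.002,0,-0.005,1],[0,0,0,0,0,0,1],[0,0,0,0,0,0,1]],
])

```text
clock: 4.1
tool_pos: [0.5414, 0.2041, 0.0869]
eef_rot: [0.767, 0.642, 0.0, 0.0]
contact_force: [-0.3, 0.3, 0.0]
opening: 1.003
```

```bash
python3 - <<'E'
from h import *
for i in range(2): w=r.snapshot("side"); st()
u,v=map(int,proj(w,[.541,.203,.08]))
cv2.imwrite("pics/s3.png",cv2.resize(w["frame"][v-45:v+45,u-60:u+60,::-1],None,fx=6,fy=6,interpolation=cv2.INTER_CUBIC))
E
```

```text
4.15 [0.5413 0.2041 0.0869] jaw 79.84 level by [-0.0003  0.0005] F [0.14 0.08 0.42] op 0.999
4.2 [0.5413 0.2041 0.0869] jaw 79.84 level by [-0.0003  0.0005] F [-0.18  0.12 -0.1 ] op 1.0
```

View pics/s3.png

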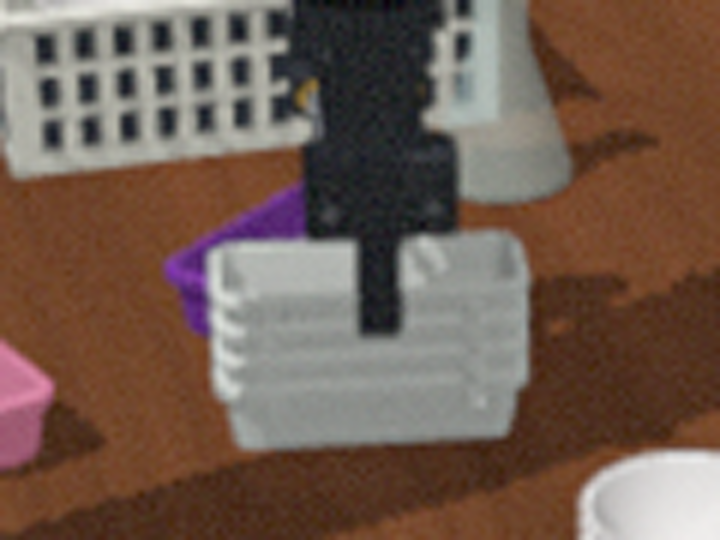

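The finger's tip ends at crop (380,335), near the mid length of the tray and in front of the rims. I'll close gently and then recheck the height.

Emit:
move_arm([
  [[0,0,0,0,0,0,0.6],[0,0,0,0,0,0,0.6],[0,0,0,0,0,0,0.6],[0,0,0,0,0,0,0.6]],
], force=25)

```text
clock: 4.6
tool_pos: [0.5414, 0.2039, 0.0872]
eef_rot: [0.767, 0.642, 0.0, 0.0]
contact_force: [0.5, -0.3, -1.1]
opening: 0.698
```

```bash
python3 - <<'E'
from h import *
for i in range(2): w=r.snapshot("side"); s=st()
u,v=map(int,proj(w,[.541,.203,.08]))
d=np.array([np.cos(np.radians(79.84)),np.sin(np.radians(79.84)),0])
for z in (.088,.080,.076,.072,.064): print(z,[np.round((proj(w,np.r_[s["tool_pos"][:2],z]-d*k)-[u-60,v-45])*6) for k in (.031,.044)])
cv2.imwrite("pics/s4.png",cv2.resize(w["frame"][v-45:v+45,u-60:u+60,::-1],None,fx=6,fy=6,interpolation=cv2.INTER_CUBIC))
E
```

```text
4.65 [0.5415 0.2039 0.0871] jaw 79.83 level by [-0.0002  0.0009] F [-0.41 -0.26  1.15] op 0.701
4.7 [0.5415 0.2039 0.0871] jaw 79.83 level by [-0.0002  0.0009] F [ 0.73 -0.42  0.46] op 0.701
0.088 [array([369., 287.]), array([371., 299.])]
0.08 [array([370., 302.]), array([372., 314.])]
0.076 [array([370., 309.]), array([372., 322.])]
0.072 [array([370., 317.]), array([372., 329.])]
0.064 [array([371., 332.]), array([373., 344.])]
```

View pics/s4.png

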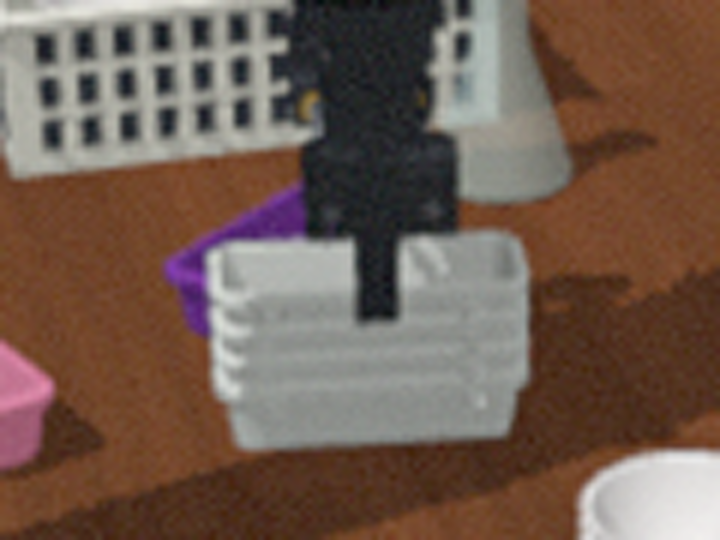

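The opening of 61.7 mm matches the rim width, and the tip sits at row 322 as predicted for z = 0.076. I'll lift 5 mm and check.

Emit:
move_arm([
  [[0,0,0,0,0,0.003,0.6],[0,0,0,0,0,0.002,0.6],[0,0,0,0,0,0.0,0.6],[0,0,0,0,0,0,0.6]],
], force=30)

```text
clock: 5.1
tool_pos: [0.5411, 0.2039, 0.0922]
eef_rot: [0.767, 0.642, 0.0, -0.0]
contact_force: [-0.3, 0.9, -2.0]
opening: 0.698
```

```bash
python3 - <<'E'
from h import *
for i in range(2): w=r.snapshot("side"); s=st()
u,v=map(int,proj(w,[.541,.203,.08]))
cv2.imwrite("pics/s5.png",cv2.resize(w["frame"][v-45:v+45,u-60:u+60,::-1],None,fx=6,fy=6,interpolation=cv2.INTER_CUBIC))
E
```

```text
5.15 [0.5411 0.2039 0.0922] jaw 79.84 level by [-0.0002  0.0001] F [ 0.59  0.29 -1.58] op 0.7
5.2 [0.5411 0.2039 0.0922] jaw 79.84 level by [-0.0001  0.0001] F [-0.17 -0.21 -1.78] op 0.695
```

View pics/s5.png

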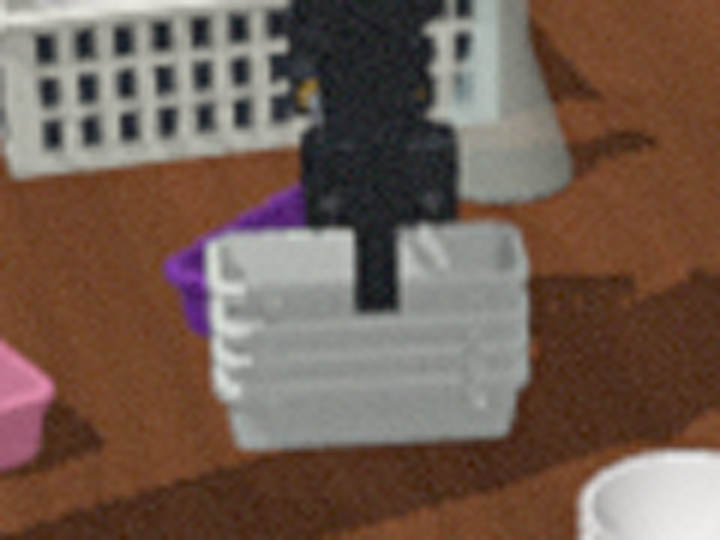

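Only the top tray rose: the gap under its rim widened, and the force of about −1.6 N matches one tray. I'll lift it clear.

Emit:
move_arm([
  [[0,0,0,0,0,0.01,0.6],[0,0,0,0,0,0.015,0.6],[0,0,0,0,0,0.02,0.6],[0,0,0,0,0,0.025,0.6],[0,0,0,0,0,0.02,0.6]],
])

```text
clock: 5.7
tool_pos: [0.5386, 0.2028, 0.1844]
eef_rot: [0.767, 0.642, -0.003, -0.001]
contact_force: [0.3, 0.5, -1.0]
opening: 0.696
```

```bash
python3 - <<'E'
from h import *
w=r.snapshot("side"); s=st(); save(w,"s6")
t=r.snapshot("top"); save(t,"t6")
for n,S in(("top",t),("side",w)):
  for q,z in [("pan_top",.07),("tare_top",.045)]:
    print(q,n,[(np.round(x["centre"]),round(x["score"],2),at(S,x["centre"],z)) for x in r.find_in(S,q)[:2]])
E
```

```text
5.75 [0.5402 0.2037 0.1874] jaw 79.87 level by [ 0.0008 -0.0013] F [-0.34  0.16  0.98] op 0.698
pan_top top [(array([159., 360.]), 0.57, array([ 0.5785, -0.1953,  0.07  ]))]
tare_top top [(array([225., 371.]), 0.6, array([ 0.4279, -0.2178,  0.045 ]))]
pan_top side [(array([239., 315.]), 0.65, array([ 0.5842, -0.2078,  0.07  ])), (array([266., 246.]), 0.32, array([ 0.4179, -0.2536,  0.07  ]))]
tare_top side [(array([268., 250.]), 0.71, array([ 0.4315, -0.2323,  0.045 ]))]
```

View pics/s6.png

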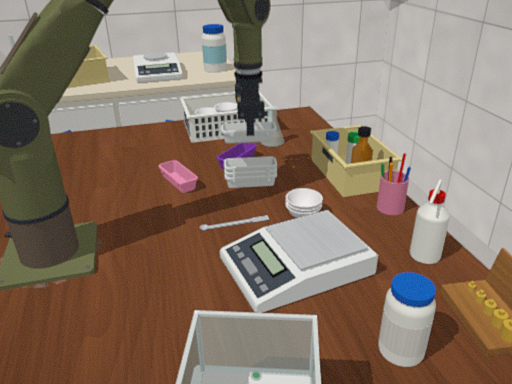

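The tray is clear and the remaining stack is unmoved at (172,250) in the side view. The pan centre comes out at about (0.580, −0.197), with the top and side views 13 mm apart in y. I'll carry the tray over and look again there.

Emit:
move_arm([
  [[0,0,0.02,0.002,-0.025,0,0.6],[0,0,0.03,0.004,-0.035,0,0.6],[0,0,0.04,0.005,-0.04,0,0.6],[0,0,0.04,0.005,-0.04,0,0.6],[0,0,0.04,0.005,-0.04,0,0.6]],
])

```text
clock: 6.5
tool_pos: [0.5544, 0.0263, 0.1756]
eef_rot: [0.701, 0.713, -0.007, -0.006]
contact_force: [0.5, -1.2, -2.0]
opening: 0.698
```

Emit:
move_arm([
  [[0,0,0.04,0.005,-0.04,0,0.6],[0,0,0.04,0.005,-0.04,0,0.6],[0,0,0.04,0.004,-0.04,0,0.6],[0,0,0.03,0.003,-0.035,0,0.6],[0,0,0.01,0,-0.02,0,0.6]],
])

```text
clock: 7.0
tool_pos: [0.5673, -0.1604, 0.1682]
eef_rot: [0.641, 0.768, -0.012, -0.01]
contact_force: [-0.3, 0.3, -0.4]
opening: 0.698
```

```bash
python3 - <<'E'
from h import *
for i in range(5): w=r.snapshot("wrist")
s=st(); save(w,"w7")
print([(np.round(x["centre"]),x["score"],at(w,x["centre"],.07)) for x in r.find_in(w,"pan_top")[:2]])
print([(np.round(x["centre"]),x["score"],at(w,x["centre"],.045)) for x in r.find_in(w,"tare_top")[:2]])
E
```

```text
7.25 [ 0.568  -0.1544  0.1692] jaw 100.59 level by [ 0.0029 -0.0288] F [-0.43 -0.19 -1.25] op 0.695
[(array([173., 136.]), 0.57, array([ 0.5653, -0.2493,  0.07  ]))]
[(array([ 10., 204.]), 0.8, array([ 0.4375, -0.2185,  0.045 ]))]
```

View pics/w7.png

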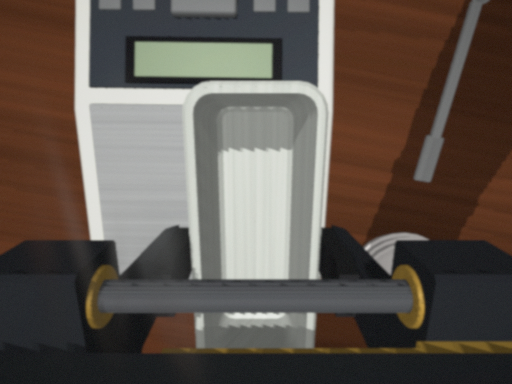

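```bash
python3 - <<'E'
from h import *
w=r.snapshot("wrist"); st()
a=np.radians(10.6); d=np.array([np.cos(a),np.sin(a)]); n=np.array([-d[1],d[0]])
k=at(w,(12,203.5),.043); di=at(w,(59,203.5),.055)
print("keyback",k,"disp",di)
L=at(w,(104,91),.07);L2=at(w,(220,99),.07);print("pan L",L,L2,np.degrees(np.arctan2(*(L2-L)[1::-1])))
print("from pan left-front corner", L[:2]+.0825*d+.0825*n, "key->pan", at(w,(8,203.5),.043)[:2]+.159*d)
print("disp lr",at(w,(60,133),.055),at(w,(60,273),.055))
E
```

```text
7.4 [ 0.5685 -0.1539  0.1699] jaw 100.68 level by [ 0.0036 -0.0278] F [ 0.22 -0.09 -0.78] op 0.703
keyback [ 0.4397 -0.2181  0.043 ] disp [ 0.4743 -0.2111  0.055 ]
pan L [ 0.5218 -0.2848  0.07  ] [ 0.6108 -0.2732  0.07  ] 7.4259035250838545
from pan left-front corner [ 0.58771618 -0.18853185] key->pan [ 0.59328672 -0.18925174]
disp lr [ 0.4848 -0.2631  0.055 ] [ 0.4653 -0.1595  0.055 ]
```

Emit:
move_arm([
  [[0.004,-0.028,0,0.008,-0.02,0,0.6],[0,0,0,0.008,-0.018,-0.01,0.6],[0,0,0,0,0,-0.02,0.6],[0,0,0,0,0,0,0.6],[0,0,0,0,0,0,0.6]],
])

```text
clock: 7.9
tool_pos: [0.5869, -0.186, 0.1407]
eef_rot: [0.634, 0.773, 0.002, 0.001]
contact_force: [0.8, -0.6, -1.2]
opening: 0.698
```

```bash
python3 - <<'E'
from h import *
for i in range(3): w=r.snapshot("wrist")
st()
E
```

```text
8.05 [ 0.5868 -0.1861  0.141 ] jaw 101.31 level by [-0.0022  0.0038] F [ 0.19 -0.2  -1.21] op 0.696
```

Emit:
move_arm([
  [[-0.002,0.004,-0.01,-0.003,-0.005,-0.01,0.6],[0,0,0,0,0,-0.01,0.6],[0,0,0,0,0,-0.004,0.6],[0,0,0,0,0,0,0.6],[0,0,0,0,0,0,0.6]],
])

```text
clock: 8.55
tool_pos: [0.5838, -0.1911, 0.116]
eef_rot: [0.638, 0.77, 0.0, 0.0]
contact_force: [0.2, 0.0, -1.5]
opening: 0.696
```

```bash
python3 - <<'E'
from h import *
for i in range(3): w=r.snapshot("side")
st()
E
```

```text
8.7 [ 0.5841 -0.1911  0.1164] jaw 100.74 level by [0.0005 0.0013] F [ 0.83  0.15 -1.15] op 0.698
```

Well placed and level, with about 7 mm left. I'll lower in small steps until the force shows contact.

Emit:
move_arm([
  [[0,0,0,0,0,-0.004,0.6],[0,0,0,0,0,-0.001,0.6],[0,0,0,0,0,0,0.6]],
])

```text
clock: 9.0
tool_pos: [0.5845, -0.1911, 0.1115]
eef_rot: [0.638, 0.77, 0.001, 0.001]
contact_force: [0.1, 0.5, -1.3]
opening: 0.699
```

Emit:
move_arm([
  [[0,0,0,0,0,-0.0015,0.6],[0,0,0,0,0,0,0.6]],
])

```text
clock: 9.2
tool_pos: [0.5845, -0.1911, 0.1099]
eef_rot: [0.638, 0.77, 0.001, 0.001]
contact_force: [0.7, -1.5, -0.1]
opening: 0.697
```

Emit:
move_arm([
  [[0,0,0,0,0,-0.0015,0.6],[0,0,0,0,0,0,0.6]],
])

```text
clock: 9.4
tool_pos: [0.585, -0.1911, 0.1093]
eef_rot: [0.638, 0.77, 0.001, 0.002]
contact_force: [0.2, 0.1, -0.4]
opening: 0.697
```

Emit:
move_arm([
  [[0,0,0,0,0,-0.001,0.6],[0,0,0,0,0,0,0.6]],
])

```text
clock: 9.6
tool_pos: [0.5852, -0.1912, 0.1093]
eef_rot: [0.638, 0.77, 0.001, 0.002]
contact_force: [-0.4, -0.0, -1.8]
opening: 0.702
```

```bash
python3 - <<'E'
from h import *
for i in range(3): w=r.snapshot("side"); st()
E
```

```text
9.65 [ 0.5852 -0.1912  0.1092] jaw 100.71 level by [0.0016 0.0043] F [ 0.81  0.36 -0.11] op 0.699
9.7 [ 0.5853 -0.1912  0.1092] jaw 100.71 level by [0.0015 0.0043] F [ 0.07 -0.22  1.  ] op 0.698
9.75 [ 0.5853 -0.1912  0.1092] jaw 100.71 level by [0.0015 0.0043] F [-0.51 -0.02  1.37] op 0.697
```

Height 0.109 is as predicted, the tool no longer follows down, and the load is off the gripper, so the tray is on the pan. Opening now.

Emit:
move_arm([
  [[0,0,0,0,0,0,1],[0,0,0,0,0,0,1],[0,0,0,0,0,0,1],[0,0,0,0,0,0,1],[0,0,0,0,0,0,1]],
])

```text
clock: 10.25
tool_pos: [0.5856, -0.1913, 0.1088]
eef_rot: [0.638, 0.77, 0.001, 0.002]
contact_force: [0.1, -0.1, 0.4]
opening: 0.998
```

Emit:
move_arm([
  [[0,0,0,0,0,0.01,1],[0,0,0,0,0,0.02,1],[0,0,0,0,0,0.03,1],[0,0,0,0,0,0.03,1],[0,0,0,0,0,0,1]],
])

```text
clock: 10.75
tool_pos: [0.585, -0.1907, 0.2036]
eef_rot: [0.638, 0.77, 0.001, 0.002]
contact_force: [0.5, 0.5, -0.6]
opening: 1.0
```

```bash
python3 - <<'E'
from h import *
for i in range(3): w=r.snapshot("wrist")
st(); save(w,"w8"); t=r.snapshot("side")
print([(np.round(x["centre"]),x["score"],at(w,x["centre"],.09)) for x in r.find_in(w,"tray3_mid")[:2]])
print([(np.round(x["centre"]),x["score"],at(w,x["centre"],.045)) for x in r.find_in(w,"tare_top")[:2]])
E
```

```text
10.9 [ 0.5819 -0.1907  0.1989] jaw 100.77 level by [-0.0005 -0.0047] F [-0.05  0.65 -0.9 ] op 1.0
[(array([184., 252.]), 0.58, array([ 0.5789, -0.1944,  0.09  ]))]
[(array([  5., 254.]), 0.96, array([ 0.4386, -0.2187,  0.045 ]))]
```

View pics/w8.png

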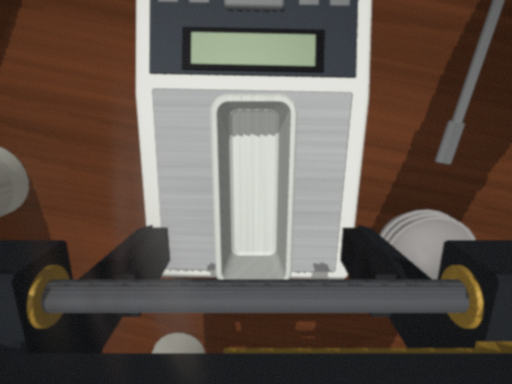

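The tray stands between the pan's side edges (columns 155–349) and is itself at 213–294, so it is laterally centred. I'll check lengthwise and locate the key.

```bash
python3 - <<'E'
from h import *
w=r.snapshot("wrist"); st()
F=at(w,(89,252),.07);B=at(w,(271,252),.07); print("pan",F,B,(F+B)/2)
f=at(w,(97,253),.11);b=at(w,(279,253),.11);print("tray",f,b,(f+b)/2)
for rr in(0,5,10): print(rr,at(w,(rr,254),.045))
E
```

```text
11.1 [ 0.5817 -0.1905  0.1979] jaw 100.78 level by [-0.0012 -0.0064] F [ 0.86 -0.73  0.  ] op 1.002
pan [ 0.5038 -0.2078  0.07  ] [ 0.6645 -0.1777  0.07  ] [ 0.58415 -0.19275  0.07   ]
tray [ 0.5107 -0.2055  0.11  ] [ 0.6488 -0.1796  0.11  ] [ 0.57975 -0.19255  0.11   ]
0 [ 0.4339 -0.2193  0.045 ]
5 [ 0.4375 -0.2186  0.045 ]
10 [ 0.4411 -0.218   0.045 ]
```

Tray is on (0.585, −0.192) against a pan centre of (0.584, −0.193). Moving to the key at (0.428, −0.222) with the gripper shut.

Emit:
move_arm([
  [[0,0.006,0,-0.03,-0.006,0,0],[0,0,0,-0.035,-0.007,0,0],[0,0,0,-0.035,-0.007,0,0],[0,0,0,-0.035,-0.007,0,0],[0,0,0,-0.015,-0.003,0,0]],
])

```text
clock: 11.6
tool_pos: [0.4275, -0.2182, 0.1941]
eef_rot: [0.636, 0.771, -0.002, -0.008]
contact_force: [0.4, -0.5, -0.2]
opening: 0.571
```

Emit:
move_arm([
  [[0,0,0,0,0,-0.02,0],[0,0,0,0,0,-0.03,0],[0,0,0,0,0,-0.03,0],[0,0,0,0,0,0,0],[0,0,0,0,0,0,0]],
])

```text
clock: 12.1
tool_pos: [0.4231, -0.2195, 0.1112]
eef_rot: [0.638, 0.77, -0.004, -0.01]
contact_force: [-0.2, 0.5, 0.5]
opening: 0.116
```

```bash
python3 - <<'E'
from h import *
for i in range(3): w=r.snapshot("side")
s=st(); t=r.snapshot("top")
for S,n in((w,"side"),(t,"top")): print(n,[(np.round(x["centre"]),x["score"],at(S,x["centre"],.045)) for x in r.find_in(S,"tare_top")[:2]])
u,v=map(int,proj(w,[.43,-.22,.06]))
cv2.imwrite("pics/s9.png",cv2.resize(w["frame"][v-45:v+45,u-60:u+60,::-1],None,fx=6,fy=6,interpolation=cv2.INTER_CUBIC))
E
```

```text
12.25 [ 0.4238 -0.2197  0.1121] jaw 100.76 level by [-0.0057 -0.0176] F [0.12 0.44 0.47] op 0.009
side [(array([266., 252.]), 0.63, array([ 0.4351, -0.229 ,  0.045 ])), (array([203., 303.]), 0.58, array([ 0.624 , -0.0193,  0.045 ]))]
top [(array([225., 366.]), 0.61, array([ 0.4282, -0.2071,  0.045 ]))]
```

View pics/s9.png

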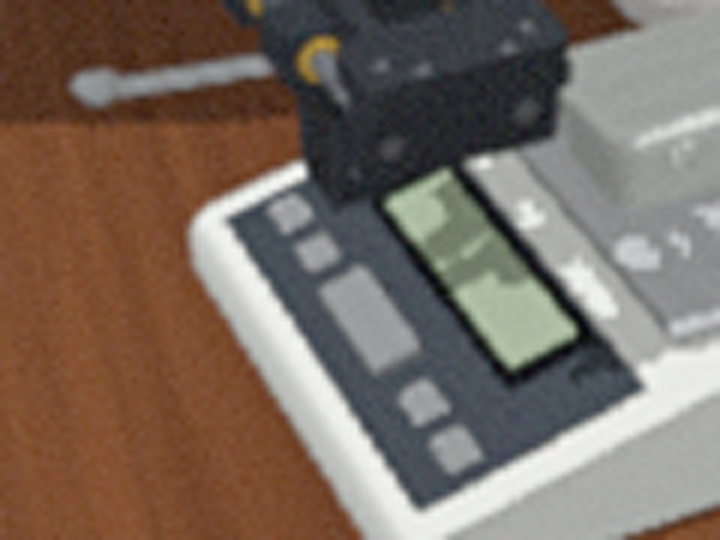

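Key centre is at crop (369,318) in the side view.

```bash
python3 - <<'E'
from h import *
w=r.snapshot("side"); st()
u,v=map(int,proj(w,[.43,-.22,.06]))
print("key side",at(w,(v-45+317/6,u-60+369/6),.045))
t=r.snapshot("wrist")
print([(np.round(x["centre"]),x["score"],at(t,x["centre"],.045)) for x in r.find_in(t,"tare_top")[:2]])
E
```

```text
12.45 [ 0.4237 -0.2199  0.112 ] jaw 100.74 level by [-0.0055 -0.0175] F [ 0.77 -0.61  0.04] op 0.003
key side [ 0.431  -0.2255  0.045 ]
[(array([216., 252.]), 0.77, array([ 0.4297, -0.2209,  0.045 ]))]
```

Emit:
move_arm([
  [[-0.005,-0.017,0,0.005,-0.002,-0.01,0],[0,0,0,0,0,-0.015,0],[0,0,0,0,0,-0.01,0],[0,0,0,0,0,0,0],[0,0,0,0,0,0,0]],
])

```text
clock: 13.05
tool_pos: [0.4298, -0.2226, 0.0774]
eef_rot: [0.638, 0.77, 0.001, 0.001]
contact_force: [0.5, -1.0, -0.5]
opening: 0.006
```

```bash
python3 - <<'E'
from h import *
for i in range(3): w=r.snapshot("side")
st()
E
```

```text
13.2 [ 0.43   -0.2227  0.0776] jaw 100.71 level by [0.0009 0.0038] F [-0.22  0.38 -0.79] op 0.007
```

Emit:
move_arm([
  [[0,0.004,0,-0.001,0,-0.01,0],[0,0,0,0,0,-0.006,0],[0,0,0,0,0,0,0],[0,0,0,0,0,0,0]],
])

```text
clock: 13.6
tool_pos: [0.4293, -0.2229, 0.0609]
eef_rot: [0.638, 0.77, -0.0, 0.001]
contact_force: [-0.7, 0.3, -1.0]
opening: 0.006
```

Emit:
move_arm([
  [[0,0,0,0,0,-0.003,0],[0,0,0,0,0,-0.002,0],[0,0,0,0,0,0,0]],
])

```text
clock: 13.9
tool_pos: [0.43, -0.2229, 0.0559]
eef_rot: [0.638, 0.77, 0.0, 0.001]
contact_force: [-1.5, 0.4, 2.5]
opening: 0.005
```

Emit:
move_arm([
  [[0,0,0,0,0,-0.002,0],[0,0,0,0,0,-0.002,0]],
])

```text
clock: 14.1
tool_pos: [0.4305, -0.2229, 0.0534]
eef_rot: [0.638, 0.77, 0.0, 0.002]
contact_force: [-4.3, 1.8, 34.1]
opening: 0.007
```

Contact came at 0.056, and at 0.0534 the force jumped to 34 N, so the key is bottomed. I'll hold briefly, then release.

Emit:
move_arm([
  [[0,0,0,0,0,0,0],[0,0,0,0,0,0,0]],
])

```text
clock: 14.3
tool_pos: [0.4302, -0.2229, 0.0549]
eef_rot: [0.638, 0.77, 0.0, 0.003]
contact_force: [-0.2, 0.9, 3.3]
opening: 0.004
```

```bash
python3 - <<'E'
from h import *
for i in range(3): r.snapshot("side"); st()
E
```

```text
14.35 [ 0.4302 -0.2229  0.0549] jaw 100.74 level by [0.0036 0.005 ] F [-1.24  0.05  3.87] op 0.005
14.4 [ 0.4302 -0.2229  0.0547] jaw 100.73 level by [0.0034 0.005 ] F [-1.51  0.65  2.87] op 0.005
14.45 [ 0.4303 -0.2229  0.0545] jaw 100.73 level by [0.0033 0.005 ] F [-0.52  0.98  3.42] op 0.005
```

The spring load (~3.5 N) and then a hard stop fit the key. I'll press once more and hold at the stop so the dwell is certain.

Emit:
move_arm([
  [[0,0,0,0,0,-0.0015,0],[0,0,0,0,0,-0.001,0],[0,0,0,0,0,-0.0007,0],[0,0,0,0,0,-0.0007,0]],
])

```text
clock: 14.85
tool_pos: [0.4303, -0.2228, 0.0541]
eef_rot: [0.638, 0.77, 0.0, 0.005]
contact_force: [-2.0, 1.0, 12.4]
opening: 0.004
```

```bash
python3 - <<'E'
from h import *
for i in range(3): r.snapshot("side"); st()
E
```

```text
14.9 [ 0.4303 -0.2229  0.0541] jaw 100.76 level by [0.0058 0.0075] F [-1.99  1.57 13.63] op 0.007
14.95 [ 0.4303 -0.2229  0.054 ] jaw 100.76 level by [0.0057 0.0075] F [-2.38  1.4  13.34] op 0.004
15.0 [ 0.4303 -0.2229  0.054 ] jaw 100.76 level by [0.0057 0.0075] F [-1.34  0.15 14.4 ] op 0.004
```

Held at the stop with 13–14 N for over 0.15 s, well above the ~4 N spring. Now I'll release upward.

Emit:
move_arm([
  [[0,0,0,0,0,0.01,0],[0,0,0,0,0,0.02,0],[0,0,0,0,0,0.04,0],[0,0,0,0,0,0.04,0],[0,0,0,0,0,0.03,0]],
])

```text
clock: 15.5
tool_pos: [0.4266, -0.2216, 0.1932]
eef_rot: [0.637, 0.771, -0.002, -0.001]
contact_force: [0.5, 0.0, -0.1]
opening: 0.007
```

Emit:
move_arm([
  [[0,0,0,0.015,0.003,0.01,0],[0,0,0,0.02,0.004,0.01,0],[0,0,0,0.01,0.002,0.01,0],[0,0,0,0,0,0,0],[0,0,0,0,0,0,0]],
])

```text
clock: 16.0
tool_pos: [0.4725, -0.2141, 0.2266]
eef_rot: [0.639, 0.769, -0.002, 0.0]
contact_force: [0.1, 0.4, -0.0]
opening: 0.001
```

```bash
python3 - <<'E'
from h import *
for i in range(2): w=r.snapshot("wrist")
st(); s=r.snapshot("side")
for n,S in(("w",w),("s",s)):
  for q,z in(("tray3_mid",.09),("tare_top",.045),("tray2_mid",.052),("dishes_mid",.028),("spatula_mid",.003)):
    print(n,q,[(np.round(x["centre"]),round(x["score"],2),at(S,x["centre"],z)) for x in r.find_in(S,q)[:3]])
E
```

```text
16.1 [ 0.4722 -0.2141  0.2265] jaw 100.6 level by [ 0.0027 -0.0027] F [-0.33 -0.28 -0.01] op 0.004
w tray3_mid [(array([333., 255.]), 0.7, array([ 0.6313, -0.1852,  0.09  ]))]
w tare_top [(array([133., 258.]), 0.62, array([ 0.4336, -0.2189,  0.045 ]))]
w tray2_mid []
w dishes_mid [(array([333., 419.]), 0.93, array([0.6436, 0.029 , 0.028 ]))]
w spatula_mid []
s tray3_mid [(array([227., 312.]), 0.8, array([ 0.5834, -0.1875,  0.09  ])), (array([174., 177.]), 0.61, array([0.3249, 0.1471, 0.09  ])), (array([154., 235.]), 0.6, array([0.5021, 0.2288, 0.09  ]))]
s tare_top [(array([226., 312.]), 0.69, array([ 0.6109, -0.1235,  0.045 ])), (array([268., 250.]), 0.52, array([ 0.4296, -0.2338,  0.045 ]))]
s tray2_mid [(array([163., 242.]), 0.82, array([0.5245, 0.2349, 0.052 ]))]
s dishes_mid [(array([203., 302.]), 0.87, array([0.6318, 0.009 , 0.028 ])), (array([226., 312.]), 0.65, array([ 0.6205, -0.0985,  0.028 ]))]
s spatula_mid [(array([223., 238.]), 0.71, array([4.553e-01, 4.000e-04, 3.000e-03])), (array([227., 313.]), 0.25, array([ 0.633 , -0.0717,  0.003 ]))]
```

```bash
python3 - <<'E'
from h import *
s=r.snapshot("side"); a=cv2.imread("pics/s6.png")[:,:,::-1].astype(int); b=s["frame"].astype(int)
for n,(y0,y1,x0,x1) in {"stack":(158,188,222,278),"dishes":(190,216,284,324),"spatula":(214,232,198,270),"tare":(255,280,235,265)}.items():
    print(n,np.abs(a-b)[y0:y1,x0:x1].mean().round(1))
st(); print(r.finish_job())
E
```

```text
stack 38.3
dishes 28.0
spatula 23.6
tare 5.0
16.7 [ 0.4733 -0.214   0.2273] jaw 100.62 level by [ 0.003  -0.0007] F [ 0.01 -0.21 -0.01] op 0.005
the job is handed in; nothing more can be done
None
```

The job is handed in. I lifted the top tray off the stack by its rim, lowered it onto the middle of the pan, and pushed the tare key down twice before letting go. It took about 17 s of the 51 s allowed.

**What the checks showed**
- **Lift:** the gripper closed at 61.7 mm, which matches the rim. The force while holding was about one tray's weight. A side view afterwards showed the other three trays still nested in place.
- **Placing:** a wrist view after release showed the tray upright at about (0.585, −0.192), against a pan centre of (0.584, −0.193). A later side view, after the tare, agreed to within about 5 mm.
- **Tare:** I felt a spring of about 3.5 N and then a hard stop. The first push peaked at 34 N. I then held the stop at 13–14 N for more than 0.15 s. At the end the tool was well above the key with no force on it. I did not measure the key's return directly.

**Checks that failed or disagreed**
- **Picture comparison:** just before hand-in I compared the side view with the one taken after the lift. It showed large changes around the stack (38), dishes (28) and spatula (24). The arm or its shadow crossing those areas may explain this, but I had no views left to confirm it and I handed in during that same script.
- **Other evidence on those items:** the network still found the dishes and spatula within about 10 mm of where they started. Its one hit for the second tray fell between the stack and the purple look-alike, so it tells nothing about the stack.
- **Wrist camera:** one network hit put the placed tray at x = 0.631. Part of the tray was hidden by the gripper in that view, so I discounted it.

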